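# Fetch the rub canister from behind the mill and the bottle

### The job

Move the pepper mill and the squeeze bottle out of the wooden bay and stand both on the dark chopping board, then take the stainless canister from the back of the bay and set it down gently in the middle of the white side plate. After that, put the mill and the bottle back in the bay, each on the very spot where it stood at the start. Keep all three upright throughout and leave everything else on the shelf where it is.

Things in the scene. Friction and masses are not known exactly. Their poses are not given: they have to be found in the camera images.
- canister: Closed stainless canister with screw lid: plain upright cylinder 60 mm in diameter, 90 mm tall (lid is the top 22 mm, same diameter), about 0.3 kg. Origin at the centre of its underside, z up. Starts at the back (far) place of the bay.
- mill: Turned light-wood pepper mill, 138 mm tall, round: foot 52 mm in diameter up to 28 mm, waist 38 mm at 50 mm height, straight head 47 mm in diameter from 75 to 118 mm height (grip it there), then a taper to a small steel knob. About 0.2 kg. Origin at the centre of its underside, z up. Starts in the bay, at the front or the middle place.
- bottle: White plastic squeeze bottle, rigid, 138 mm tall, round: straight body 50 mm in diameter up to 112 mm height (grip it at about 70 to 105 mm), then a shoulder and a short pointed nozzle. About 0.18 kg. Origin at the centre of its underside, z up. Starts in the bay, at whichever of the front and middle places the mill does not have.
- bay: Open-topped wooden bay, fixed, 236 mm long (its x), 100 mm wide (its y). Inner floor at z = 8 mm. Side walls 40 mm high, 78 mm apart; front lip 20 mm high at -x; back wall 55 mm high at +x. Flat cork spots mark the front, middle and back places at x = -66, 0, +66 mm; things stand within 7 mm of them. Origin at the centre of its underside; +x points roughly away from the robot.
- board: Dark wooden chopping board, the side area, fixed, 200 mm (x) by 130 mm (y), 12 mm thick. Origin at the centre of its underside, top at z = 12 mm. Lies to the left or right of the bay.
- plate: White ceramic side plate, fixed, 176 mm in diameter, flat inside for 100 mm at the middle, with the inner floor at z = 6 mm; the rim rises to 16 mm. Origin at the centre of its underside. Lies on the other side of the bay from the board.
- funnel: Red plastic funnel standing mouth down, mouth 88 mm in diameter, 95 mm tall. Not to be moved. Origin at the centre of its underside.
- bowl: Small blue ceramic bowl, 100 mm in diameter, 45 mm tall. Not to be moved. Origin at the centre of its underside.
- mug: White mug, 80 mm in diameter, 80 mm tall, handle at its +y. Not to be moved. Origin at the centre of its underside.
There are look-alikes about, which are no part of the job. There is more than one size of the mill; the one meant has the size given above. Several things look just like the plate: the one meant starts farthest to the robot's left.

How it is judged:
By the outcome, as a careful person would: the job done as asked, in the order asked, and still so for the second after the job is handed in, with the robot touching nothing.
It also fails if it takes over 120 s, if anything falls off the work surface, if the arm or the gripper's body presses on something with over 40 N, if the wrist force passes 120 N, or if a joint passes its speed limit or range.

### The arm

A 7-joint arm with a two-finger parallel gripper is mounted at the origin on the work surface. World frame = base frame: x ahead of the robot, y to its left, z up, the work surface at z = 0. Lengths are in m, angles in rad, forces in N, time in s.
With the tool pointing down it reaches from about 0.425 to 0.8 m from the base axis. Payload 8.3 kg.
Tool frame: the origin (TCP) lies on the centre line of the jaws, within the pads' length; the fingertips stand 8 mm ahead of it and the grasp point (between the pads) lies 11 mm behind it; y points along the fingers, z is the direction in which the jaws open and shut, and the axes are right-handed (so a half turn about y gives the same grasp; the last joint's range is limited). The gripper opens to 85 mm and grips with 20 to 120 N. Pads are 22 mm wide; open, the fingers measure 114 mm over their backs; the gripper's body (76 mm by 85 mm) begins 54 mm behind the grasp point. The pads swing forward as they close: fully open they stand 13 mm farther back than shut.
Start: joints at [1.124, 0.383, 0.016, 1.37, -0.006, 1.388, -0.046], TCP at [0.234, -0.579, 0.239] pointing down, gripper open.
Joint ranges: [-2.95, 2.95], [-0.25, 2.06], [-1.52, 1.56], [0.18, 2.33], [-1.44, 4.58], [0.02, 2.06], [-3.01, 3.01]. Speed limits (rad/s): [2.39, 2.39, 3.01, 3.01, 3.14, 3.14, 3.14].

### API

Orientations are given as a unit quaternion [w, x, y, z].
In Python, from cell import * gives the robot as it stands.
- The arm moves only by the tool drive_tool, never from a script. Its argument "moves" is a list of rows, each an object with "translation": the shift along the tool's x, y, z in m, a list of three; "yaw": the turn about the tool's y in rad. In form: [{"translation": [x, y, z], "yaw": yaw}, ...]. A call has 1 to 20 rows; each row shifts and turns the commanded pose from where the row before left it, along the tool's axes as they then stand; what a row does not reach is not made up. A row lasts 1/8 s, in which the tool goes at most 62.5 mm and 10.7 degrees, less where a joint would pass 70% of its speed; a pose out of reach is approached as far as the arm can. A call is refused whole if a number of a shift passes 0.0625 or a number of a turn 0.188, either way. A call with a gripper value outside its range is refused whole. "gripper" is the finger opening in m, from 0 to 0.0854, set as the call begins (left out, the last holds). The fingers move at their own pace and stop on an object; the grip force is fixed at half the most. Time passes only in rows, so rows that do not move let the fingers close. It gives the time, the measured TCP pose, the force and the opening at its end, in the units of the state.
- state(): the state, without advancing time (a new reading comes with each control period).
- snapshot(name): name is "scene" or "top"; returns a dict with "image" (400x640x3 uint8, blue, green, red), "intrinsics" (3x3 intrinsics, pixels), "distortion" ([k1, k2, p1, p2, k3] as OpenCV has them; the pictures are not rectified), "world_to_cam" (4x4, takes a point from world to camera coordinates). Camera axes: x right, y up, looking along -z (the intrinsics and any distortion apply to the point x, -y, -z); pixel columns grow to the right and rows downward; lengths in m; the calibration is good to about 2 mm. A picture is of the moment at which its call begins. There is no depth.
- hand_in(): hands the job in, once; it reports no verdict.
The state is a dict: "time": time; "q": joint angles; "dq": joint speeds; "joint_efforts": joint torques, N m; "tool_pos": TCP position; "eef_rot": TCP orientation; "contact_force": force on the tool from outside, world axes, zero at the start; "ft_torque": the same for the moment, N m; "gripper_width": finger opening in m.
Only numpy, scipy, OpenCV 4.12 (cv2) and the standard library are available. Lean on these libraries where they do the work, as an engineer would, in place of code of your own. Each camera call takes 0.05 s, during which the arm holds its last target.

## Working session

There is one attempt and no reset: what is moved stays moved. The work goes in short steps, Python scripts to look and compute and a tool call to move; the robot and the scene stay as the last step left them, time stands still between calls to the robot, and variables do not carry over. Pictures are saved under pics/ and viewed, and the job is handed in when it is done.

Besides the shell and the picture viewer there is one more tool, called as a command line: name --argument value ..., lists and objects as JSON in quotes. drive_tool: Moves the arm, as the interface text tells. Its arguments: {"type":"object","properties":{"moves":{"type":"array","items":{"type":"object","properties":{"translation":{"type":"array","items":{"type":"number"}},"yaw":{"type":"number"}}}},"gripper":{"type":"number"}},"required":["moves"]}

```bash
mkdir -p pics; ls; python3 - <<'E'
from cell import *
import cv2,pickle
s=state(); print(s)
for n in("scene","top"):
    d=snapshot(n); cv2.imwrite(f"pics/{n}0.png",d["image"]); pickle.dump(d,open(f"pics/{n}0.pkl","wb"))
    print(d["intrinsics"],d["distortion"],d["world_to_cam"])
E
```

```text
pics
{'time': 0.0, 'q': array([ 1.12409647,  0.38422096,  0.01641052,  1.37116365, -0.00632762,
        1.38817938, -0.04647929]), 'dq': array([-2.96138674e-04, -1.02863382e-03,  9.63661924e-05,  9.83002154e-05,
        5.74971193e-04, -5.28290168e-04, -9.08221966e-04]), 'joint_efforts': array([-7.72169842e-04, -6.27592850e+01,  8.44218358e-01, -3.71826160e+01,
        1.65802252e-02,  1.39878318e-02,  2.93093115e-05]), 'tool_pos': array([ 0.23387071, -0.57907284,  0.23828554]), 'eef_rot': array([ 0.13474153, -0.13501479,  0.69478924, -0.69345775]), 'contact_force': array([ 0.76223864, -0.06377465,  0.25591651]), 'ft_torque': array([-0.01841858, -0.01723426, -0.0657061 ]), 'gripper_width': 0.0854347070217003}
[[394.14896563   0.         323.2576958 ]
 [  0.         394.14896563 198.75443273]
 [  0.           0.           1.        ]] [0.03339081 0.         0.         0.         0.        ] [[ 0.52007292  0.85401149 -0.01373061 -0.22628104]
 [-0.74712087  0.46265209  0.47724569  0.42018355]
 [ 0.4139258  -0.23794414  0.87866263 -1.48207545]
 [ 0.          0.          0.          1.        ]]
[[369.57894472   0.         318.00619644]
 [  0.         369.57894472 199.87628749]
 [  0.           0.           1.        ]] [-0.07729971  0.          0.          0.          0.        ] [[-0.00991742 -0.99954926 -0.02833605 -0.02731685]
 [ 0.99602955 -0.01238167  0.088158   -0.51650646]
 [-0.08846911 -0.02734924  0.99570339 -0.99838515]
 [ 0.          0.          0.          1.        ]]
```

View pics/scene0.png

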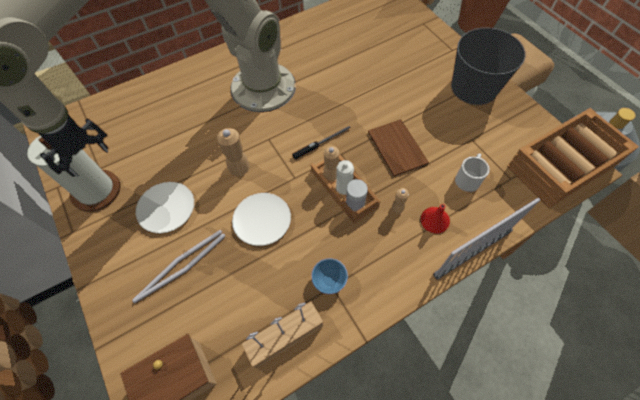

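View pics/top0.png

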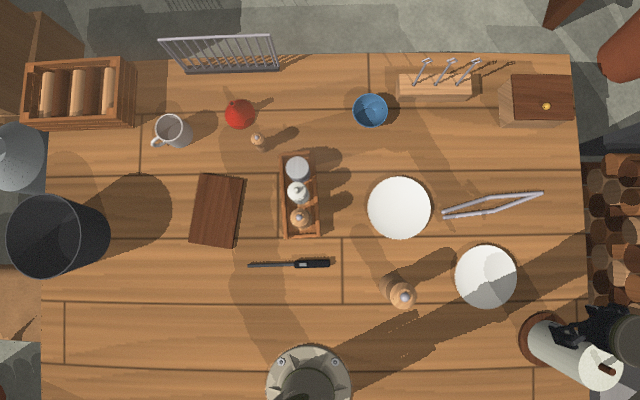

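```bash
cat > h.py <<'E'
import cv2,numpy as np,pickle
def load(n): return pickle.load(open(f"pics/{n}.pkl","rb"))
def ray(d,uv):
    p=cv2.undistortPoints(np.array(uv,float).reshape(-1,1,2),d["intrinsics"],np.array(d["distortion"]))[:,0]
    W=d["world_to_cam"];R=W[:3,:3];c=-R.T@W[:3,3]
    v=np.c_[p[:,0],-p[:,1],-np.ones(len(p))]@R
    return c,v
def onplane(d,uv,z):
    c,v=ray(d,uv); return c+v*((z-c[2])/v[:,2])[:,None]
def proj(d,P):
    W=d["world_to_cam"];q=np.atleast_2d(P)@W[:3,:3].T+W[:3,3]
    q=q*[1,-1,-1]
    return cv2.projectPoints(q,np.zeros(3),np.zeros(3),d["intrinsics"],np.array(d["distortion"]))[0][:,0]
def crop(n,x0,y0,w,h,k,out):
    im=load(n)["image"][y0:y0+h,x0:x0+w]
    cv2.imwrite(out,cv2.resize(im,None,fx=k,fy=k,interpolation=cv2.INTER_CUBIC))
def snap(tag):
    from cell import snapshot
    for n in("scene","top"): pickle.dump(snapshot(n),open(f"pics/{n}{tag}.pkl","wb"))
E
python3 - <<'E'
from h import *
crop("top0",255,140,90,110,7,"pics/t_bay.png")
crop("scene0",300,130,90,95,6,"pics/s_bay.png")
E
```

```text
(no output)
```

View pics/t_bay.png

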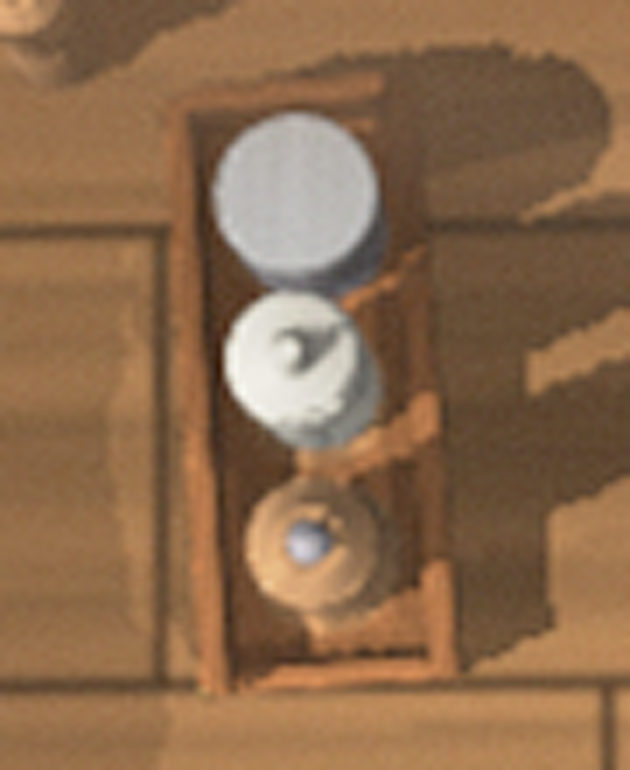

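View pics/s_bay.png

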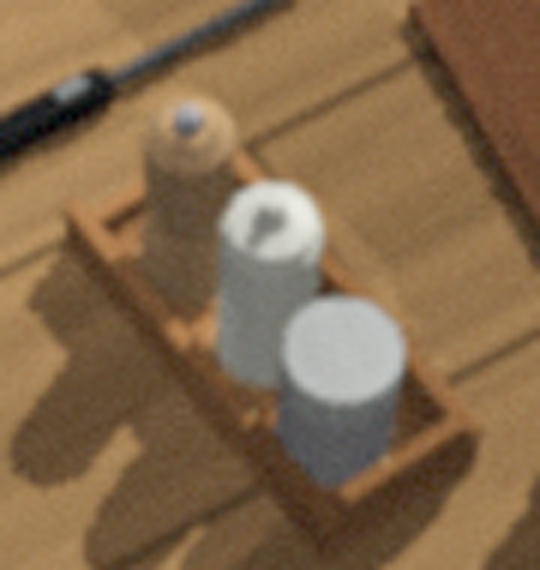

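```bash
python3 - <<'E'
from h import *
T=load("top0");S=load("scene0")
t=lambda x,y:[255+(x+.5)/7-.5,140+(y+.5)/7-.5]
s=lambda x,y:[300+(x+.5)/6-.5,130+(y+.5)/6-.5]
def tri(a,b):
    c1,v1=ray(T,a);c2,v2=ray(S,b);v1=v1[0];v2=v2[0]
    k=np.linalg.lstsq(np.c_[v1,-v2],c2-c1,rcond=None)[0]
    p,q=c1+k[0]*v1,c2+k[1]*v2; return ((p+q)/2).round(4),np.linalg.norm(p-q).round(4)
print("can",onplane(T,t(296,196),.098),onplane(S,s(344,350),.098),tri(t(296,196),s(344,350)))
print("mill",onplane(T,t(308,542),.143),onplane(S,s(188,118),.143),tri(t(308,542),s(188,118)))
print("mill head",onplane(T,t(314,547),.126))
print("bot",onplane(T,t(294,354),.120),onplane(S,s(271,230),.120),tri(t(290,348),s(268,213)))
for n,z,p in [("bl",.055,t(177,107)),("br",.055,t(380,78)),("fl",.02,t(222,690)),("wl",.04,t(205,690)),("wr",.04,t(456,668)),("wrtop",.04,t(430,235))]: print(n,onplane(T,p,z))
for n,z,p in [("near-left",.04,s(70,218)),("near-right",.04,s(243,155)),("far l",.055,s(465,430)),("far r",.055,s(330,540))]: print("S",n,onplane(S,p,z))
# plates, board
im=T["image"];hsv=cv2.cvtColor(im,cv2.COLOR_BGR2HSV)
def blobs(d,m,amin):
    for c in cv2.findContours(m,cv2.RETR_EXTERNAL,cv2.CHAIN_APPROX_NONE)[0]:
        if cv2.contourArea(c)>amin: yield c
for nm,d in(("T",T),("S",S)):
    hsv=cv2.cvtColor(d["image"],cv2.COLOR_BGR2HSV)
    m=cv2.inRange(hsv,(0,0,125),(180,60,255)); m=cv2.morphologyEx(m,cv2.MORPH_OPEN,np.ones((3,3)))
    for c in blobs(d,m,1200):
        e=cv2.fitEllipse(c); p=onplane(d,c[:,0].astype(float),.016); (x,y),r=cv2.minEnclosingCircle(p[:,:2].astype(np.float32)); print(nm,"white",np.round(e[0],1),np.round(e[1],1),np.round((x,y,r),4))
    m=cv2.inRange(hsv,(0,60,20),(25,255,105)); 
    m=cv2.morphologyEx(m,cv2.MORPH_OPEN,np.ones((3,3)))
    for c in blobs(d,m,800):
        r=cv2.minAreaRect(c); print(nm,"dark",np.round(r[0]),np.round(r[1]),onplane(d,[r[0]],.012).round(3))
print("board corners",onplane(T,[[203,172],[246,178],[236,249],[188,241]],.012).round(3))
for nm,P in(("bay?",[.52,0,0]),): print(proj(T,P))
E
```

```text
can [[0.59390323 0.0186551  0.098     ]] [[0.59475955 0.01975445 0.098     ]] (array([0.5943, 0.0193, 0.0975]), np.float64(0.0013))
mill [[0.46428822 0.01123951 0.143     ]] [[0.46448224 0.01093653 0.143     ]] (array([0.4643, 0.0112, 0.1426]), np.float64(0.0002))
mill head [[0.46322685 0.01049462 0.126     ]]
bot [[0.53267111 0.0177606  0.12      ]] [[0.5290823  0.01887204 0.12      ]] (array([0.5318, 0.0161, 0.1412]), np.float64(0.0027))
bl [[0.63731833 0.06845671 0.055     ]]
br [[ 0.64739001 -0.01049489  0.055     ]]
fl [[0.41167642 0.05541805 0.02      ]]
wl [[0.41200798 0.05971772 0.04      ]]
wr [[ 0.41958929 -0.03722858  0.04      ]]
wrtop [[ 0.58803101 -0.02881132  0.04      ]]
S near-left [[ 0.42393257 -0.03758457  0.04      ]]
S near-right [[0.43838381 0.06261088 0.04      ]]
S far l [[0.64559292 0.06145027 0.055     ]]
S far r [[ 0.66090874 -0.02934377  0.055     ]]
T white [584.5 366. ] [ 40.7 115.6] [ 0.0489 -0.7689  0.1854]
T white [484.7 276. ] [59.7 63.4] [ 0.3001 -0.4917  0.0885]
T white [398.7 207.5] [62.  62.9] [ 0.4933 -0.2559  0.0884]
T white [415.8  27.5] [ 62.
[... 491 characters left out ...]
4 58.8] [ 0.492  -0.2561  0.0902]
S white [165.7 206.7] [48.  57.4] [ 0.2987 -0.4916  0.0905]
S dark [290. 350.] [15. 77.] [[ 0.869 -0.364  0.012]]
S dark [ 27. 346.] [105.  54.] [[ 0.501 -0.936  0.012]]
S dark [632. 217.] [71. 56.] [[1.068 0.686 0.012]]
S dark [334. 208.] [77. 49.] [[ 0.578 -0.048  0.012]]
S dark [555. 184.] [119.  58.] [[0.872 0.585 0.012]]
S dark [580. 147.] [53. 83.] [[0.812 0.76  0.012]]
S dark [85. 27.] [17. 57.] [[-0.658 -0.471  0.012]]
S dark [144.  45.] [ 53. 158.] [[-0.431 -0.301  0.012]]
S dark [483.  16.] [31. 50.] [[0.148 0.941 0.012]]
board corners [[0.601 0.295 0.012]
 [0.582 0.17  0.012]
 [0.382 0.197 0.012]
 [0.405 0.335 0.012]]
[[306.51548396 199.37067716]]
```

```bash
cat >> h.py <<'E'
from scipy.spatial.transform import Rotation as Ro
def plan(target,yawdeg=None,tilt=False):
    """remaining shift in tool axes (now) to target xyz; yaw that brings tool z onto bay y-direction"""
    from cell import state
    s=state();w,x,y,z=s["eef_rot"];R=Ro.from_quat([x,y,z,w]).as_matrix()
    np.set_printoptions(precision=4,suppress=True)
    print("t",round(s["time"],2),"pos",s["tool_pos"],"F",s["contact_force"],"w",round(s["gripper_width"],4))
    print("R cols x,y,z",R.T.round(4).tolist(), "q7",s["q"][6].round(3))
    print("tool shift",R.T@(np.array(target)-s["tool_pos"]))
    return R
E
python3 - <<'E'
from h import *
plan([.4643,.011,.25])
E
```

```text
t 0.1 pos [ 0.2339 -0.5791  0.2384] F [-0.1121 -1.1635  0.7389] w 0.0855
R cols x,y,z [[-0.9273, -0.3744, 0.0], [-0.0007, 0.0016, -1.0], [0.3744, -0.9273, -0.0018]] q7 -0.047
tool shift [-0.4346 -0.0108 -0.4609]
```

drive_tool --moves '[{"translation": [0,-0.03,0],"yaw": 0.108},{"translation": [0,-0.03,0],"yaw": 0.108},{"translation": [0,0,0],"yaw": 0.107},{"translation": [-0.04,0,-0.02],"yaw": 0},{"translation": [-0.05,0,-0.04],"yaw": 0},{"translation": [-0.05,0,-0.05],"yaw": 0},{"translation": [-0.05,0,-0.05],"yaw": 0},{"translation": [0,0,0],"yaw": 0}]'

```text
time: 1.1
tool_pos: [0.4069, -0.4158, 0.2991]
eef_rot: [0.026, -0.025, 0.708, -0.706]
contact_force: [-0.0, -0.5, -0.1]
gripper_width: 0.0854
```

```bash
python3 - <<'E'
from h import *
plan([.4643,.011,.25])
E
```

```text
t 1.1 pos [ 0.4069 -0.4158  0.2991] F [-0.0311 -0.4635 -0.1309] w 0.0854
R cols x,y,z [[-0.9974, -0.0717, -0.0019], [0.0017, 0.0028, -1.0], [0.0717, -0.9974, -0.0027]] q7 -0.766
tool shift [-0.0877  0.0504 -0.4215]
```

drive_tool --moves '[{"translation": [-0.01,0,-0.04],"yaw": 0},{"translation": [-0.01,0,-0.05],"yaw": 0},{"translation": [-0.01,0,-0.055],"yaw": 0},{"translation": [-0.01,0,-0.055],"yaw": 0},{"translation": [-0.01,0.01,-0.055],"yaw": 0},{"translation": [-0.01,0.01,-0.055],"yaw": 0},{"translation": [-0.01,0.01,-0.055],"yaw": 0},{"translation": [-0.01,0.01,-0.04],"yaw": 0},{"translation": [-0.008,0.01,-0.016],"yaw": 0},{"translation": [0,0,0],"yaw": 0},{"translation": [0,0,0],"yaw": 0}]'

```text
time: 2.48
tool_pos: [0.4641, 0.0024, 0.2495]
eef_rot: [-0.021, 0.021, -0.707, 0.707]
contact_force: [-0.0, 0.0, -0.5]
gripper_width: 0.0853
```

```bash
python3 - <<'E'
from h import *
snap(1)
crop("top1",225,130,140,130,6,"pics/t1.png");crop("scene1",270,100,140,120,6,"pics/s1.png")
plan([.4643,.011,.094])
E
```

```text
t 2.58 pos [0.4642 0.0024 0.2497] F [-0.1072 -0.9125  0.651 ] w 0.0857
R cols x,y,z [[-0.9983, -0.0583, -0.0004], [0.0004, -0.0003, -1.0], [0.0583, -0.9983, 0.0003]] q7 -1.604
tool shift [-0.0005  0.1557 -0.0086]
```

View pics/s1.png

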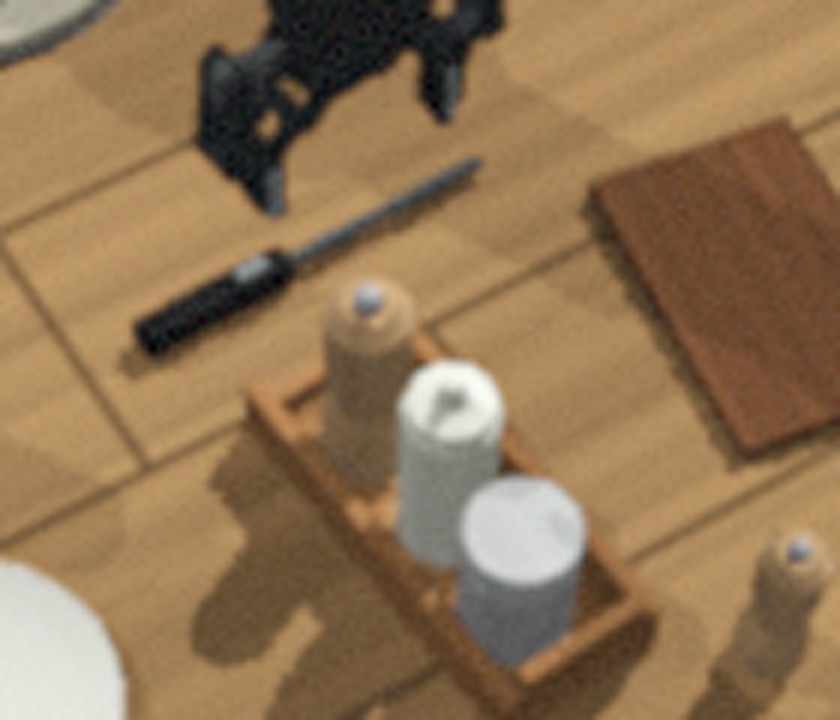

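The scene view shows the open jaws above and in line with the mill (knob near pixel (331,150)), nothing disturbed. Descending.

drive_tool --moves '[{"translation": [0,0.02,-0.0085],"yaw": 0},{"translation": [0,0.035,0],"yaw": 0},{"translation": [0,0.04,0],"yaw": 0},{"translation": [0,0.035,0],"yaw": 0},{"translation": [0,0.02,0],"yaw": 0},{"translation": [0,0.005,0],"yaw": 0},{"translation": [0,0,0],"yaw": 0},{"translation": [0,0,0],"yaw": 0}]'

```text
time: 3.58
tool_pos: [0.4645, 0.0123, 0.0955]
eef_rot: [-0.022, 0.021, -0.707, 0.707]
contact_force: [0.1, 0.3, 0.2]
gripper_width: 0.0857
```

```bash
python3 - <<'E'
from h import *
plan([.4643,.011,.094])
E
```

```text
t 3.58 pos [0.4645 0.0123 0.0955] F [0.1431 0.3103 0.1582] w 0.0857
R cols x,y,z [[-0.9982, -0.0604, -0.002], [0.002, -0.0001, -1.0], [0.0604, -0.9982, 0.0002]] q7 -1.692
tool shift [0.0003 0.0015 0.0013]
```

drive_tool --moves '[{"translation": [0,0,0.0012],"yaw": 0},{"translation": [0,0,0],"yaw": 0},{"translation": [0,0,0],"yaw": 0},{"translation": [0,0,0],"yaw": 0}]' --gripper 0.052

```text
time: 4.08
tool_pos: [0.4638, 0.0113, 0.0944]
eef_rot: [0.022, -0.022, 0.707, -0.707]
contact_force: [0.1, 0.5, -1.3]
gripper_width: 0.0522
```

drive_tool --moves '[{"translation": [0,0,0],"yaw": 0},{"translation": [0,0,0],"yaw": 0},{"translation": [0,0,0],"yaw": 0},{"translation": [0,0,0],"yaw": 0}]' --gripper 0.03

```text
time: 4.58
tool_pos: [0.4641, 0.0115, 0.0946]
eef_rot: [0.022, -0.021, 0.707, -0.707]
contact_force: [-0.6, 1.2, 3.7]
gripper_width: 0.0457
```

```bash
python3 - <<'E'
from h import *
snap(2)
crop("top2",225,130,140,130,6,"pics/t2.png");crop("scene2",270,100,140,120,6,"pics/s2.png")
plan([.4643,.011,.094])
E
```

```text
t 4.67 pos [0.4641 0.0115 0.0946] F [0.2099 0.8839 5.427 ] w 0.0454
R cols x,y,z [[-0.9981, -0.0609, -0.0007], [0.0007, 0.0003, -1.0], [0.0609, -0.9981, -0.0002]] q7 -1.69
tool shift [-0.0002  0.0006  0.0005]
```

View pics/s2.png

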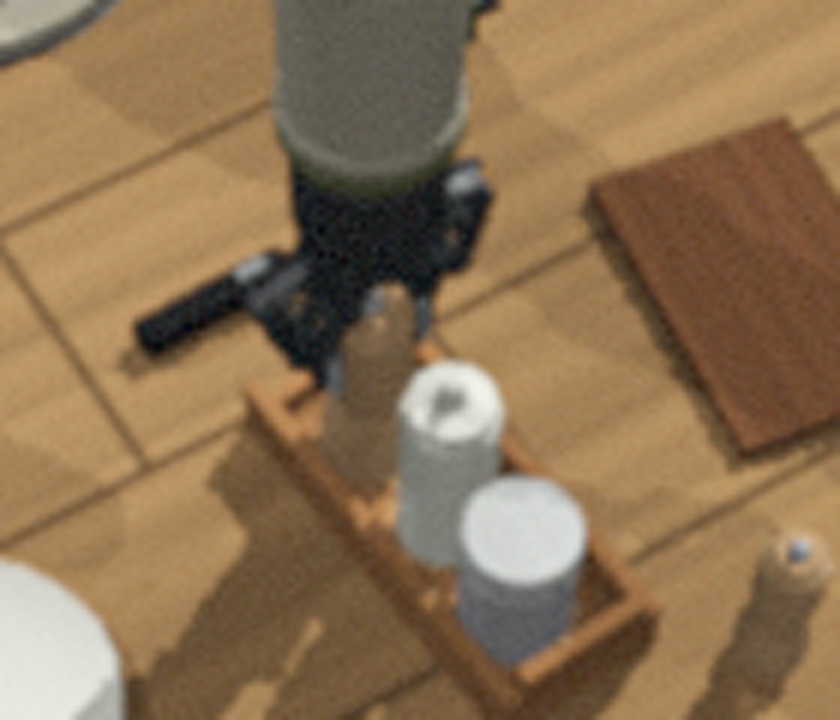

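drive_tool --moves '[{"translation": [0,-0.005,0],"yaw": 0},{"translation": [0,-0.015,0],"yaw": 0},{"translation": [0,-0.025,0],"yaw": 0},{"translation": [0,-0.025,0],"yaw": 0},{"translation": [0,-0.015,0],"yaw": 0},{"translation": [0,-0.005,0],"yaw": 0},{"translation": [0,0,-0.01],"yaw": 0},{"translation": [0,0,-0.03],"yaw": 0},{"translation": [0,0,-0.04],"yaw": 0},{"translation": [0,0,-0.045],"yaw": 0},{"translation": [0,0,-0.045],"yaw": 0},{"translation": [0,0,-0.04],"yaw": 0},{"translation": [0,0,-0.025],"yaw": 0},{"translation": [0,0,-0.01],"yaw": 0},{"translation": [0,0,0],"yaw": 0}]'

```text
time: 6.55
tool_pos: [0.4484, 0.256, 0.1837]
eef_rot: [-0.021, 0.022, -0.707, 0.707]
contact_force: [0.1, -1.6, -2.5]
gripper_width: 0.0454
```

```bash
python3 - <<'E'
from h import *
snap(3)
crop("top3",165,130,180,130,4,"pics/t3.png");crop("scene3",290,70,160,150,5,"pics/s3.png")
plan([.455,.257,.1])
E
```

```text
t 6.65 pos [0.449  0.2545 0.1839] F [ 0.4551 -0.9282 -1.361 ] w 0.0455
R cols x,y,z [[-0.9982, -0.0594, 0.0007], [-0.0006, -0.0009, -1.0], [0.0594, -0.9982, 0.0008]] q7 -2.213
tool shift [-0.0062  0.0839 -0.0022]
```

View pics/s3.png

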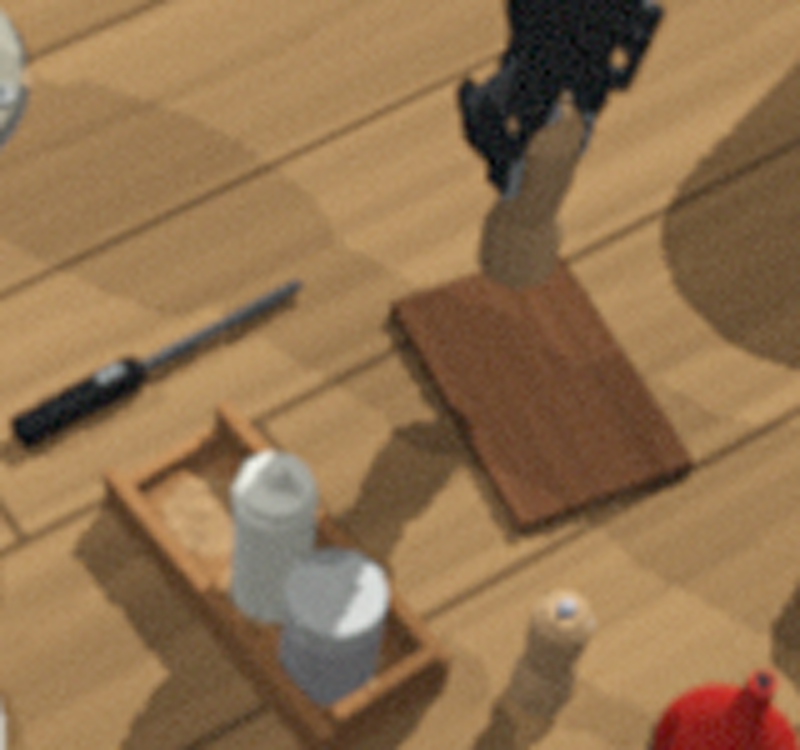

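drive_tool --moves '[{"translation": [-0.003,0.01,-0.002],"yaw": 0},{"translation": [-0.001,0.02,0],"yaw": 0},{"translation": [0,0.02,0],"yaw": 0},{"translation": [0,0.015,0],"yaw": 0},{"translation": [0,0.01,0],"yaw": 0},{"translation": [0,0.005,0],"yaw": 0},{"translation": [0,0.002,0],"yaw": 0},{"translation": [0,0,0],"yaw": 0},{"translation": [0,0,0],"yaw": 0}]'

```text
time: 7.78
tool_pos: [0.453, 0.2583, 0.1028]
eef_rot: [0.022, -0.021, 0.707, -0.707]
contact_force: [0.4, -0.1, -2.7]
gripper_width: 0.0458
```

```bash
python3 - <<'E'
from h import *
plan([.452,.257,.0988])
E
```

```text
t 7.78 pos [0.453  0.2583 0.1028] F [ 0.4122 -0.1319 -2.6892] w 0.0458
R cols x,y,z [[-0.9981, -0.0608, -0.0008], [0.0008, 0.0004, -1.0], [0.0608, -0.9981, -0.0004]] q7 -2.268
tool shift [0.0011 0.004  0.0012]
```

drive_tool --moves '[{"translation": [0,0.002,0],"yaw": 0},{"translation": [0,0.001,0],"yaw": 0},{"translation": [0,0.0007,0],"yaw": 0},{"translation": [0,0,0],"yaw": 0}]'

```text
time: 8.28
tool_pos: [0.4527, 0.2581, 0.0986]
eef_rot: [0.022, -0.022, 0.707, -0.707]
contact_force: [-1.2, -0.3, -1.2]
gripper_width: 0.0458
```

drive_tool --moves '[{"translation": [0,0.0006,0],"yaw": 0},{"translation": [0,0,0],"yaw": 0}]'

```text
time: 8.52
tool_pos: [0.4529, 0.2582, 0.0986]
eef_rot: [-0.022, 0.021, -0.707, 0.707]
contact_force: [-1.7, -0.8, 5.2]
gripper_width: 0.0457
```

drive_tool --moves '[{"translation": [0,0,0],"yaw": 0},{"translation": [0,0,0],"yaw": 0},{"translation": [0,0,0],"yaw": 0},{"translation": [0,0,0],"yaw": 0}]' --gripper 0.085

```text
time: 9.02
tool_pos: [0.4527, 0.2581, 0.098]
eef_rot: [0.022, -0.022, 0.707, -0.707]
contact_force: [-0.3, 0.8, -0.0]
gripper_width: 0.0851
```

drive_tool --moves '[{"translation": [0,-0.01,0],"yaw": 0},{"translation": [0,-0.03,0],"yaw": 0},{"translation": [0,-0.04,0],"yaw": 0},{"translation": [0,-0.04,0],"yaw": 0},{"translation": [0,-0.03,0],"yaw": 0},{"translation": [0,0,0.02],"yaw": 0},{"translation": [-0.02,0,0.04],"yaw": 0},{"translation": [-0.02,0,0.05],"yaw": 0},{"translation": [-0.02,0,0.05],"yaw": 0},{"translation": [-0.02,0,0.04],"yaw": 0},{"translation": [-0.01,0,0.03],"yaw": 0},{"translation": [0,0,0.01],"yaw": 0},{"translation": [0,0,0],"yaw": 0},{"translation": [0,0,0],"yaw": 0}]'

```text
time: 10.78
tool_pos: [0.5567, 0.0259, 0.2485]
eef_rot: [0.023, -0.022, 0.707, -0.707]
contact_force: [-0.5, 0.3, -0.2]
gripper_width: 0.0851
```

```bash
python3 - <<'E'
from h import *
snap(4)
crop("top4",165,130,180,130,4,"pics/t4.png");crop("scene4",290,70,160,150,5,"pics/s4.png")
plan([.531,.0175,.094])
E
```

```text
t 10.88 pos [0.5568 0.0257 0.2484] F [-0.0373 -0.3374 -0.132 ] w 0.0853
R cols x,y,z [[-0.998, -0.0633, -0.0004], [0.0004, 0.0004, -1.0], [0.0633, -0.998, -0.0004]] q7 -1.707
tool shift [0.0263 0.1543 0.0066]
```

View pics/s4.png

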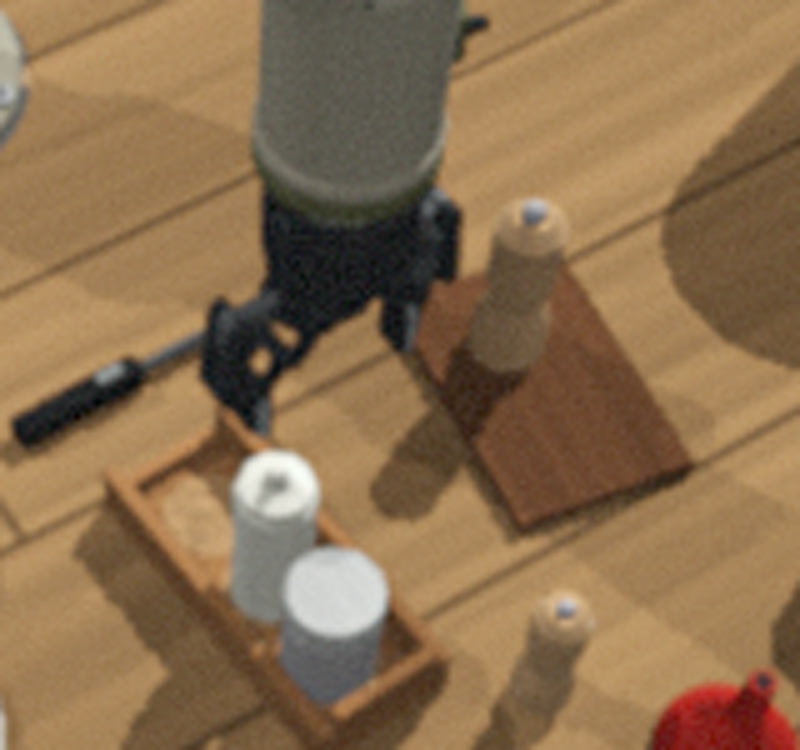

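View pics/t4.png

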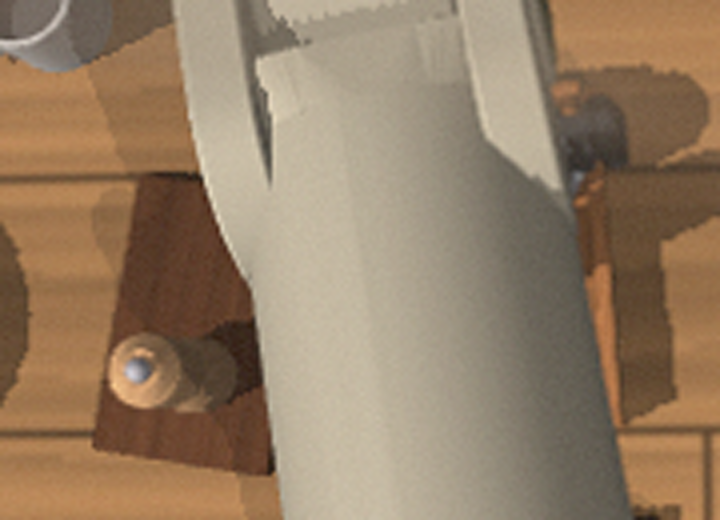

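The mill stands upright on the board (base about pixel (392,140) in the scene view). Next, the bottle.

drive_tool --moves '[{"translation": [0.013,0.01,0.004],"yaw": 0},{"translation": [0.013,0.02,0.0025],"yaw": 0},{"translation": [0,0.02,0],"yaw": 0},{"translation": [0,0,0],"yaw": 0},{"translation": [0,0,0],"yaw": 0}]'

```text
time: 11.5
tool_pos: [0.532, 0.0166, 0.1989]
eef_rot: [0.022, -0.021, 0.707, -0.707]
contact_force: [0.7, -0.2, -0.1]
gripper_width: 0.0852
```

```bash
python3 - <<'E'
from h import *
plan([.531,.0175,.094])
E
```

```text
t 11.5 pos [0.532  0.0166 0.1989] F [ 0.7367 -0.1539 -0.1265] w 0.0852
R cols x,y,z [[-0.9981, -0.0617, -0.001], [0.001, 0.0003, -1.0], [0.0617, -0.9981, -0.0002]] q7 -1.692
tool shift [ 0.001   0.1049 -0.001 ]
```

drive_tool --moves '[{"translation": [0.001,0.015,-0.001],"yaw": 0},{"translation": [0,0.03,0],"yaw": 0},{"translation": [0,0.03,0],"yaw": 0},{"translation": [0,0.02,0],"yaw": 0},{"translation": [0,0.008,0],"yaw": 0},{"translation": [0,0.002,0],"yaw": 0},{"translation": [0,0,0],"yaw": 0},{"translation": [0,0,0],"yaw": 0}]'

```text
time: 12.5
tool_pos: [0.5311, 0.0169, 0.0939]
eef_rot: [-0.022, 0.021, -0.707, 0.707]
contact_force: [0.0, -0.0, -0.4]
gripper_width: 0.0849
```

```bash
python3 - <<'E'
from h import *
plan([.531,.0175,.094])
E
```

```text
t 12.5 pos [0.5311 0.0169 0.0939] F [ 0.0058 -0.0011 -0.3624] w 0.0849
R cols x,y,z [[-0.9981, -0.0608, -0.0015], [0.0015, 0.0, -1.0], [0.0608, -0.9981, 0.0001]] q7 -1.741
tool shift [ 0.0001 -0.0001 -0.0006]
```

drive_tool --moves '[{"translation": [0,0,-0.0005],"yaw": 0},{"translation": [0,0,0],"yaw": 0},{"translation": [0,0,0],"yaw": 0},{"translation": [0,0,0],"yaw": 0}]' --gripper 0.055

```text
time: 13.0
tool_pos: [0.5305, 0.0174, 0.093]
eef_rot: [0.022, -0.022, 0.707, -0.707]
contact_force: [1.0, 0.1, 0.3]
gripper_width: 0.0548
```

drive_tool --moves '[{"translation": [0,0,0],"yaw": 0},{"translation": [0,0,0],"yaw": 0},{"translation": [0,0,0],"yaw": 0},{"translation": [0,0,0],"yaw": 0}]' --gripper 0.03

```text
time: 13.5
tool_pos: [0.5308, 0.0175, 0.0933]
eef_rot: [0.022, -0.021, 0.707, -0.707]
contact_force: [-0.5, 0.4, 3.6]
gripper_width: 0.0483
```

drive_tool --moves '[{"translation": [0,-0.005,0],"yaw": 0},{"translation": [0,-0.015,0],"yaw": 0},{"translation": [0,-0.025,0],"yaw": 0},{"translation": [0,-0.03,0],"yaw": 0},{"translation": [0,-0.02,0],"yaw": 0},{"translation": [0,-0.005,0],"yaw": 0},{"translation": [0,0,-0.01],"yaw": 0},{"translation": [0,0,-0.03],"yaw": 0},{"translation": [-0.003,0,-0.04],"yaw": 0},{"translation": [-0.005,0,-0.045],"yaw": 0},{"translation": [-0.008,0,-0.045],"yaw": 0},{"translation": [-0.008,0,-0.03],"yaw": 0},{"translation": [-0.003,0,-0.015],"yaw": 0},{"translation": [0,0,-0.006],"yaw": 0},{"translation": [0,0,0],"yaw": 0},{"translation": [0,0,0],"yaw": 0}]'

```text
time: 15.5
tool_pos: [0.5443, 0.238, 0.193]
eef_rot: [-0.021, 0.021, -0.707, 0.707]
contact_force: [1.5, -0.5, -2.6]
gripper_width: 0.0488
```

```bash
python3 - <<'E'
from h import *
snap(5)
crop("scene5",290,70,160,150,5,"pics/s5.png")
plan([.545,.24,.1])
E
```

```text
t 15.6 pos [0.5443 0.2384 0.1932] F [ 0.4318 -0.1954 -2.5147] w 0.0489
R cols x,y,z [[-0.9983, -0.0591, -0.0003], [0.0003, -0.0004, -1.0], [0.0591, -0.9983, 0.0004]] q7 -2.139
tool shift [-0.0007  0.0932 -0.0016]
```

View pics/s5.png

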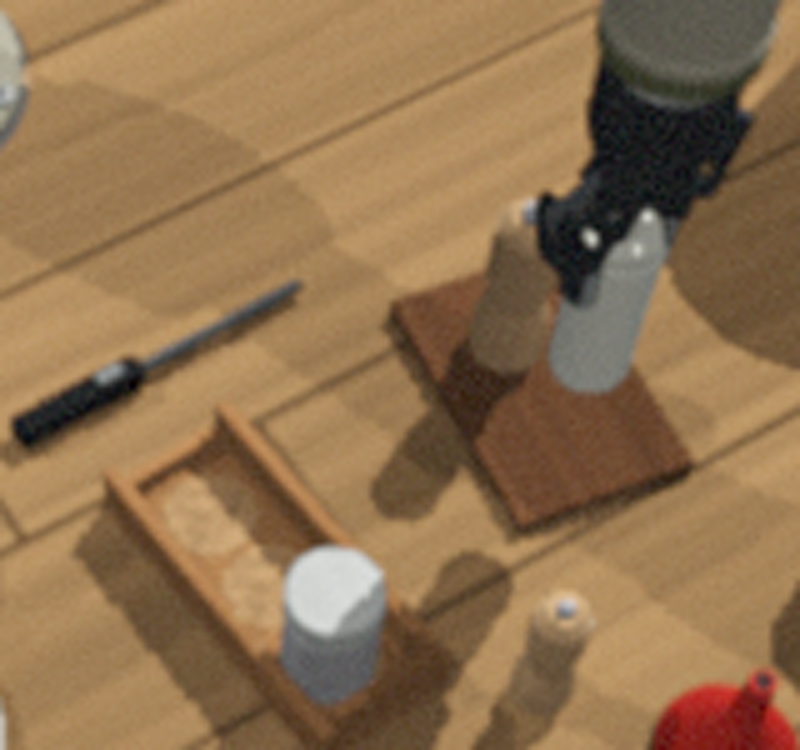

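Bottle held upright above the board (bottom about pixel (408,146)); mill unmoved, both empty cork spots visible. Lowering.

drive_tool --moves '[{"translation": [0,0.01,-0.0015],"yaw": 0},{"translation": [0,0.02,0],"yaw": 0},{"translation": [0,0.025,0],"yaw": 0},{"translation": [0,0.02,0],"yaw": 0},{"translation": [0,0.01,0],"yaw": 0},{"translation": [0,0.006,0],"yaw": 0},{"translation": [0,0.002,0],"yaw": 0},{"translation": [0,0.001,0],"yaw": 0},{"translation": [0,0,0],"yaw": 0},{"translation": [0,0,0],"yaw": 0}]'

```text
time: 16.85
tool_pos: [0.5441, 0.2412, 0.0994]
eef_rot: [0.022, -0.021, 0.707, -0.707]
contact_force: [-0.2, 0.5, -1.9]
gripper_width: 0.0489
```

drive_tool --moves '[{"translation": [0,0.0008,0],"yaw": 0},{"translation": [0,0.0005,0],"yaw": 0},{"translation": [0,0,0],"yaw": 0}]'

```text
time: 17.23
tool_pos: [0.5439, 0.2411, 0.0977]
eef_rot: [0.021, -0.022, 0.707, -0.707]
contact_force: [-0.8, 0.9, -2.4]
gripper_width: 0.0486
```

drive_tool --moves '[{"translation": [0,0.0006,0],"yaw": 0},{"translation": [0,0,0],"yaw": 0},{"translation": [0,0,0],"yaw": 0}]'

```text
time: 17.6
tool_pos: [0.5441, 0.2412, 0.0974]
eef_rot: [0.022, -0.021, 0.707, -0.707]
contact_force: [-0.2, 0.6, 1.4]
gripper_width: 0.0489
```

drive_tool --moves '[{"translation": [0,0.0004,0],"yaw": 0},{"translation": [0,0,0],"yaw": 0}]'

```text
time: 17.85
tool_pos: [0.5442, 0.2412, 0.0974]
eef_rot: [0.022, -0.021, 0.707, -0.707]
contact_force: [-0.7, -1.1, 5.9]
gripper_width: 0.0488
```

drive_tool --moves '[{"translation": [0,0,0],"yaw": 0},{"translation": [0,0,0],"yaw": 0},{"translation": [0,0,0],"yaw": 0},{"translation": [0,0,0],"yaw": 0}]' --gripper 0.085

```text
time: 18.35
tool_pos: [0.5439, 0.2411, 0.0967]
eef_rot: [0.021, -0.022, 0.707, -0.707]
contact_force: [1.0, 0.8, -0.3]
gripper_width: 0.085
```

drive_tool --moves '[{"translation": [0,-0.01,0],"yaw": 0},{"translation": [0,-0.03,0],"yaw": 0},{"translation": [0,-0.04,0],"yaw": 0},{"translation": [0,-0.03,0],"yaw": 0},{"translation": [0,-0.01,0.02],"yaw": 0},{"translation": [-0.005,0,0.045],"yaw": 0},{"translation": [-0.01,0,0.05],"yaw": 0},{"translation": [-0.01,0,0.05],"yaw": 0},{"translation": [-0.01,0,0.04],"yaw": 0},{"translation": [-0.002,0,0.018],"yaw": 0},{"translation": [0,0,0],"yaw": 0},{"translation": [0,0,0],"yaw": 0}]'

```text
time: 19.85
tool_pos: [0.594, 0.0233, 0.2171]
eef_rot: [0.023, -0.022, 0.707, -0.706]
contact_force: [0.7, -0.0, 0.3]
gripper_width: 0.0851
```

```bash
python3 - <<'E'
from h import *
snap(6)
crop("scene6",290,70,160,150,5,"pics/s6.png")
crop("top6",165,130,180,130,4,"pics/t6.png")
plan([.5943,.0192,.066])
E
```

```text
t 19.95 pos [0.5941 0.0232 0.217 ] F [-0.0917 -0.3876 -0.9197] w 0.085
R cols x,y,z [[-0.9979, -0.0641, -0.0002], [0.0001, 0.0009, -1.0], [0.0641, -0.9979, -0.0009]] q7 -1.725
tool shift [0.0001 0.151  0.0042]
```

View pics/s6.png

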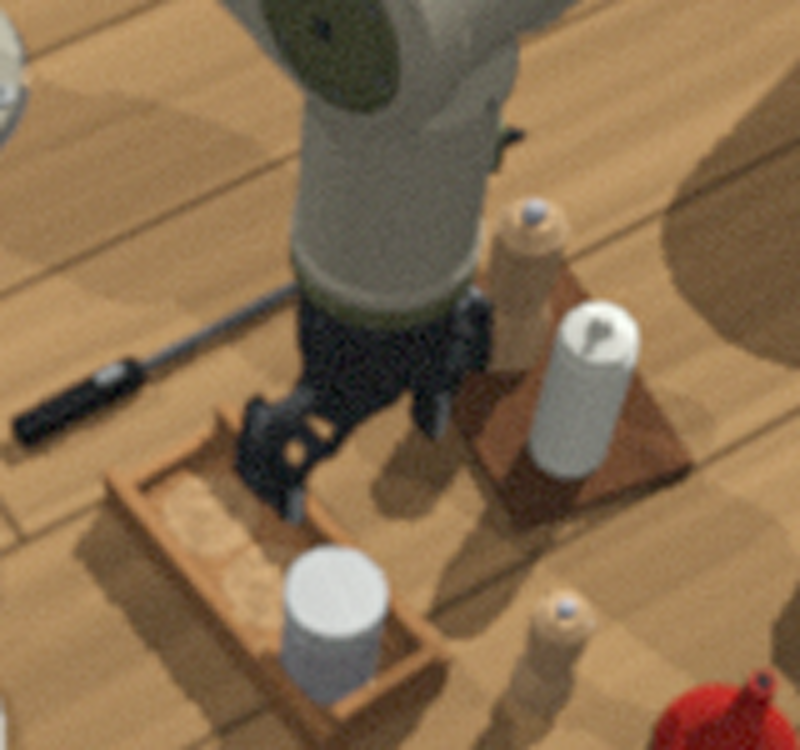

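Mill and bottle both stand upright on the board. Now the canister.

drive_tool --moves '[{"translation": [0,0.015,0.004],"yaw": 0},{"translation": [0,0.035,0],"yaw": 0},{"translation": [0,0.035,0],"yaw": 0},{"translation": [0,0.02,0],"yaw": 0},{"translation": [0,0,0],"yaw": 0},{"translation": [0,0,0],"yaw": 0}]'

```text
time: 20.7
tool_pos: [0.595, 0.017, 0.1123]
eef_rot: [0.022, -0.021, 0.707, -0.707]
contact_force: [0.1, 0.9, 0.8]
gripper_width: 0.0852
```

```bash
python3 - <<'E'
from h import *
plan([.5943,.0192,.066])
E
```

```text
t 20.7 pos [0.595  0.017  0.1123] F [0.0894 0.8749 0.8477] w 0.0852
R cols x,y,z [[-0.9981, -0.0612, -0.0007], [0.0007, 0.0002, -1.0], [0.0612, -0.9981, -0.0002]] q7 -1.752
tool shift [ 0.0006  0.0463 -0.0022]
```

drive_tool --moves '[{"translation": [0.0006,0.008,-0.002],"yaw": 0},{"translation": [0,0.018,0],"yaw": 0},{"translation": [0,0.015,0],"yaw": 0},{"translation": [0,0.005,0],"yaw": 0},{"translation": [0,0,0],"yaw": 0},{"translation": [0,0,0],"yaw": 0}]'

```text
time: 21.45
tool_pos: [0.5943, 0.0188, 0.0662]
eef_rot: [0.022, -0.021, 0.707, -0.707]
contact_force: [0.6, -0.4, -0.8]
gripper_width: 0.0848
```

drive_tool --moves '[{"translation": [0,0,0],"yaw": 0},{"translation": [0,0,0],"yaw": 0},{"translation": [0,0,0],"yaw": 0},{"translation": [0,0,0],"yaw": 0}]' --gripper 0.065

```text
time: 21.95
tool_pos: [0.594, 0.0187, 0.0658]
eef_rot: [0.022, -0.021, 0.707, -0.707]
contact_force: [0.4, 0.0, -0.4]
gripper_width: 0.0649
```

drive_tool --moves '[{"translation": [0,0,0],"yaw": 0},{"translation": [0,0,0],"yaw": 0},{"translation": [0,0,0],"yaw": 0},{"translation": [0,0,0],"yaw": 0}]' --gripper 0.04

```text
time: 22.45
tool_pos: [0.5942, 0.0189, 0.0661]
eef_rot: [0.022, -0.021, 0.707, -0.707]
contact_force: [-0.1, 1.0, 5.7]
gripper_width: 0.0591
```

drive_tool --moves '[{"translation": [0,-0.005,0],"yaw": 0},{"translation": [0,-0.015,0],"yaw": 0},{"translation": [0,-0.025,0],"yaw": 0},{"translation": [0,-0.025,0],"yaw": 0},{"translation": [0,-0.015,0],"yaw": 0},{"translation": [0,-0.005,0.005],"yaw": 0},{"translation": [0.005,0,0.02],"yaw": 0},{"translation": [0.015,0,0.035],"yaw": 0},{"translation": [0.02,0,0.045],"yaw": 0},{"translation": [0.02,0,0.045],"yaw": 0},{"translation": [0.02,0,0.045],"yaw": 0},{"translation": [0.02,0,0.04],"yaw": 0},{"translation": [0.012,0,0.022],"yaw": 0},{"translation": [0.006,0,0.011],"yaw": 0},{"translation": [0,0,0],"yaw": 0},{"translation": [0,0,0],"yaw": 0}]'

```text
time: 24.45
tool_pos: [0.493, -0.2544, 0.1555]
eef_rot: [0.022, -0.022, 0.707, -0.706]
contact_force: [0.1, 0.1, -3.6]
gripper_width: 0.0591
```

```bash
python3 - <<'E'
from h import *
snap(7)
crop("scene7",200,110,180,150,4,"pics/s7.png")
plan([.4927,-.256,.064])
E
```

```text
t 24.55 pos [ 0.4932 -0.2544  0.1557] F [-0.1741  1.3198 -3.4915] w 0.0586
R cols x,y,z [[-0.998, -0.0633, -0.0003], [0.0003, 0.0007, -1.0], [0.0633, -0.998, -0.0007]] q7 -1.179
tool shift [0.0006 0.0917 0.0017]
```

View pics/s7.png

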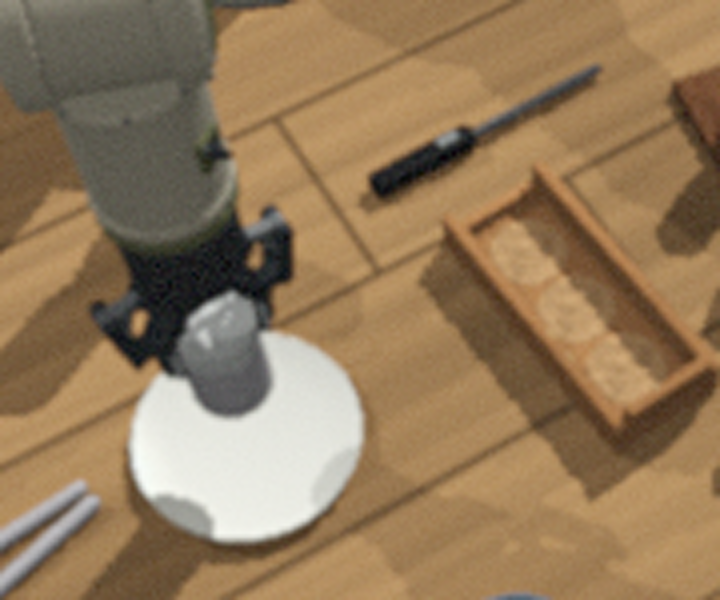

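Canister held upright over the plate (ellipse centred about pixel (261,219)); bay empty with all three cork spots visible. Lowering gently.

drive_tool --moves '[{"translation": [0.0005,0.01,0.0017],"yaw": 0},{"translation": [0,0.02,0],"yaw": 0},{"translation": [0,0.022,0],"yaw": 0},{"translation": [0,0.018,0],"yaw": 0},{"translation": [0,0.01,0],"yaw": 0},{"translation": [0,0.005,0],"yaw": 0},{"translation": [0,0.002,0],"yaw": 0},{"translation": [0,0.001,0],"yaw": 0},{"translation": [0,0,0],"yaw": 0},{"translation": [0,0,0],"yaw": 0}]'

```text
time: 25.8
tool_pos: [0.4923, -0.2578, 0.068]
eef_rot: [-0.022, 0.021, -0.707, 0.707]
contact_force: [-0.8, -0.9, -4.0]
gripper_width: 0.0588
```

```bash
python3 - <<'E'
from h import *
plan([.4927,-.256,.064])
E
```

```text
t 25.8 pos [ 0.4923 -0.2578  0.068 ] F [-0.7974 -0.8547 -3.9637] w 0.0588
R cols x,y,z [[-0.9982, -0.0607, -0.0005], [0.0006, -0.0002, -1.0], [0.0607, -0.9982, 0.0003]] q7 -1.208
tool shift [-0.0005  0.004  -0.0017]
```

drive_tool --moves '[{"translation": [0,0.0015,-0.0015],"yaw": 0},{"translation": [0,0.001,0],"yaw": 0},{"translation": [0,0.0005,0],"yaw": 0},{"translation": [0,0,0],"yaw": 0}]'

```text
time: 26.3
tool_pos: [0.4919, -0.2562, 0.0646]
eef_rot: [0.021, -0.022, 0.707, -0.707]
contact_force: [-0.6, -0.5, -3.4]
gripper_width: 0.059
```

drive_tool --moves '[{"translation": [0,0.0005,0],"yaw": 0},{"translation": [0,0,0],"yaw": 0}]'

```text
time: 26.55
tool_pos: [0.492, -0.2562, 0.0642]
eef_rot: [0.022, -0.021, 0.707, -0.707]
contact_force: [-0.3, 0.6, -4.1]
gripper_width: 0.059
```

drive_tool --moves '[{"translation": [0,0.0005,0],"yaw": 0},{"translation": [0,0,0],"yaw": 0}]'

```text
time: 26.8
tool_pos: [0.4921, -0.2562, 0.0641]
eef_rot: [-0.022, 0.021, -0.707, 0.707]
contact_force: [-1.3, 1.3, 1.6]
gripper_width: 0.0587
```

drive_tool --moves '[{"translation": [0,0.0004,0],"yaw": 0},{"translation": [0,0,0],"yaw": 0}]'

```text
time: 27.05
tool_pos: [0.4922, -0.2562, 0.0641]
eef_rot: [-0.022, 0.021, -0.707, 0.707]
contact_force: [-3.9, 3.2, 5.5]
gripper_width: 0.0589
```

drive_tool --moves '[{"translation": [0,0,0],"yaw": 0},{"translation": [0,0,0],"yaw": 0},{"translation": [0,0,0],"yaw": 0},{"translation": [0,0,0],"yaw": 0}]' --gripper 0.085

```text
time: 27.55
tool_pos: [0.492, -0.2562, 0.0633]
eef_rot: [0.022, -0.021, 0.707, -0.707]
contact_force: [0.2, -0.2, 0.4]
gripper_width: 0.0851
```

drive_tool --moves '[{"translation": [0,-0.01,0],"yaw": 0},{"translation": [0,-0.03,0],"yaw": 0},{"translation": [0,-0.045,0],"yaw": 0},{"translation": [0,-0.045,0],"yaw": 0},{"translation": [0,-0.03,-0.01],"yaw": 0},{"translation": [0,-0.01,-0.04],"yaw": 0},{"translation": [-0.01,0,-0.055],"yaw": 0},{"translation": [-0.015,0,-0.06],"yaw": 0},{"translation": [-0.015,0,-0.06],"yaw": 0},{"translation": [-0.015,0,-0.06],"yaw": 0},{"translation": [-0.015,0,-0.06],"yaw": 0},{"translation": [-0.01,0,-0.06],"yaw": 0},{"translation": [0,0,-0.05],"yaw": 0},{"translation": [0,0,-0.03],"yaw": 0},{"translation": [0,0,-0.01],"yaw": 0},{"translation": [0,0,0],"yaw": 0},{"translation": [0,0,0],"yaw": 0}]'

```text
time: 29.68
tool_pos: [0.5425, 0.2406, 0.2334]
eef_rot: [-0.021, 0.02, -0.706, 0.707]
contact_force: [1.6, 0.1, -0.4]
gripper_width: 0.0845
```

```bash
python3 - <<'E'
from h import *
snap(8)
cv2.imwrite("pics/s8.png",load("scene8")["image"])
crop("top8",340,150,130,120,5,"pics/t8.png")
plan([.5441,.2412,.0972])
E
```

```text
t 29.77 pos [0.5424 0.2409 0.2334] F [-0.3662 -0.442   0.8541] w 0.0851
R cols x,y,z [[-0.9983, -0.0581, -0.0003], [0.0004, -0.0007, -1.0], [0.0581, -0.9983, 0.0007]] q7 -2.155
tool shift [-0.0017  0.1362 -0.0003]
```

View pics/s8.png

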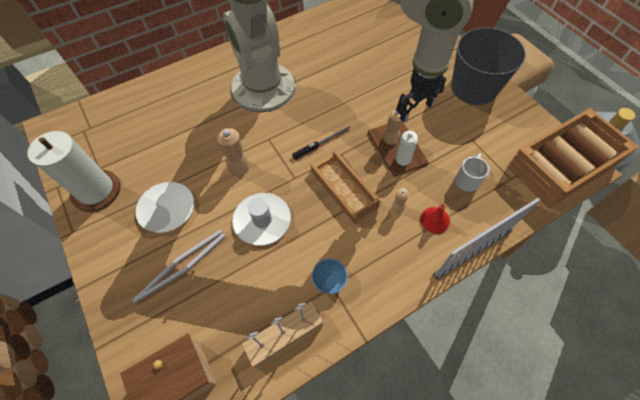

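View pics/t8.png

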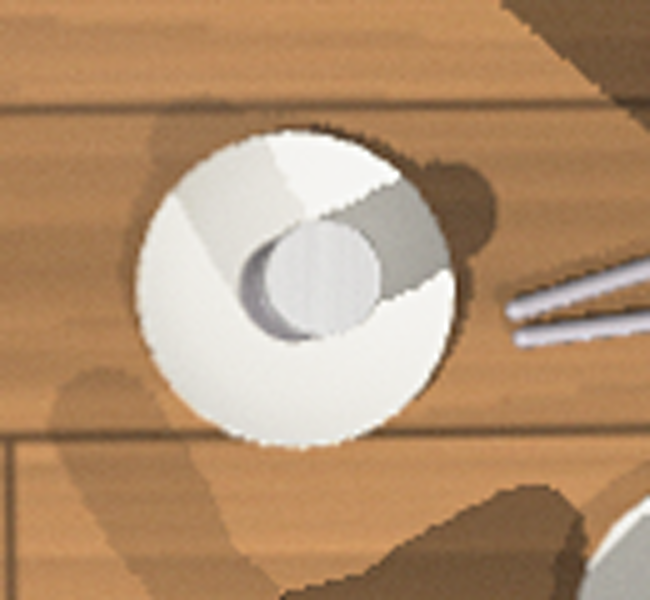

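The canister stands upright near the plate's middle (lid at pixel ~(404,205) in top view; its base sits left of that, near the plate centre (399,207)). Bottle next.

drive_tool --moves '[{"translation": [-0.0015,0.015,0],"yaw": 0},{"translation": [0,0.035,0],"yaw": 0},{"translation": [0,0.04,0],"yaw": 0},{"translation": [0,0.03,0],"yaw": 0},{"translation": [0,0.01,0],"yaw": 0},{"translation": [0,0.005,0],"yaw": 0},{"translation": [0,0,0],"yaw": 0},{"translation": [0,0,0],"yaw": 0}]'

```text
time: 30.78
tool_pos: [0.5439, 0.2432, 0.0995]
eef_rot: [0.022, -0.021, 0.707, -0.707]
contact_force: [-0.4, -0.6, 0.4]
gripper_width: 0.0852
```

```bash
python3 - <<'E'
from h import *
plan([.5441,.2412,.0972])
T=load("top8")
print(onplane(T,[340+323.5/5-.5,150+279.5/5-.5],.096))
E
```

```text
t 30.77 pos [0.5439 0.2432 0.0995] F [-0.4297 -0.6228  0.4164] w 0.0852
R cols x,y,z [[-0.9981, -0.0608, -0.0019], [0.0018, 0.0008, -1.0], [0.0608, -0.9982, -0.0007]] q7 -2.211
tool shift [-0.0001  0.0023  0.002 ]
[[ 0.4927 -0.2551  0.096 ]]
```

drive_tool --moves '[{"translation": [0,0.0022,0.002],"yaw": 0},{"translation": [0,0,0],"yaw": 0},{"translation": [0,0,0],"yaw": 0},{"translation": [0,0,0],"yaw": 0}]' --gripper 0.055

```text
time: 31.28
tool_pos: [0.5433, 0.241, 0.0962]
eef_rot: [0.022, -0.022, 0.707, -0.707]
contact_force: [-0.4, -0.5, -0.8]
gripper_width: 0.0548
```

drive_tool --moves '[{"translation": [0,0,0],"yaw": 0},{"translation": [0,0,0],"yaw": 0},{"translation": [0,0,0],"yaw": 0},{"translation": [0,0,0],"yaw": 0}]' --gripper 0.03

```text
time: 31.78
tool_pos: [0.5436, 0.2412, 0.0965]
eef_rot: [0.022, -0.021, 0.707, -0.707]
contact_force: [0.6, 0.9, 4.2]
gripper_width: 0.0488
```

drive_tool --moves '[{"translation": [0,-0.005,0],"yaw": 0},{"translation": [0,-0.015,0],"yaw": 0},{"translation": [0,-0.025,0],"yaw": 0},{"translation": [0,-0.025,0],"yaw": 0},{"translation": [0,-0.015,0],"yaw": 0},{"translation": [0,-0.005,0.01],"yaw": 0},{"translation": [0.003,0,0.03],"yaw": 0},{"translation": [0.005,0,0.04],"yaw": 0},{"translation": [0.006,0,0.045],"yaw": 0},{"translation": [0.006,0,0.04],"yaw": 0},{"translation": [0.005,0,0.03],"yaw": 0},{"translation": [0.002,0,0.018],"yaw": 0},{"translation": [0,0,0.009],"yaw": 0},{"translation": [0,0,0],"yaw": 0},{"translation": [0,0,0],"yaw": 0}]'

```text
time: 33.65
tool_pos: [0.5298, 0.0188, 0.186]
eef_rot: [0.022, -0.022, 0.707, -0.707]
contact_force: [-0.0, -0.2, -2.1]
gripper_width: 0.0486
```

```bash
python3 - <<'E'
from h import *
plan([.5303,.0175,.0925])
E
```

```text
t 33.65 pos [0.5298 0.0188 0.186 ] F [-0.016  -0.2208 -2.1267] w 0.0486
R cols x,y,z [[-0.9981, -0.0623, 0.0001], [-0.0002, 0.0007, -1.0], [0.0623, -0.9981, -0.0007]] q7 -1.724
tool shift [-0.0004  0.0935  0.0014]
```

drive_tool --moves '[{"translation": [-0.0004,0.01,0.0014],"yaw": 0},{"translation": [0,0.02,0],"yaw": 0},{"translation": [0,0.025,0],"yaw": 0},{"translation": [0,0.02,0],"yaw": 0},{"translation": [0,0.01,0],"yaw": 0},{"translation": [0,0.004,0],"yaw": 0},{"translation": [0,0.001,0],"yaw": 0},{"translation": [0,0,0],"yaw": 0},{"translation": [0,0,0],"yaw": 0}]'

```text
time: 34.78
tool_pos: [0.5308, 0.0162, 0.0967]
eef_rot: [-0.022, 0.021, -0.707, 0.707]
contact_force: [1.2, 0.3, -1.1]
gripper_width: 0.0489
```

```bash
python3 - <<'E'
from h import *
plan([.5303,.0175,.0925])
E
```

```text
t 34.77 pos [0.5308 0.0162 0.0967] F [ 1.1637  0.2657 -1.1145] w 0.0489
R cols x,y,z [[-0.9982, -0.0607, -0.0011], [0.0011, -0.0, -1.0], [0.0607, -0.9982, 0.0001]] q7 -1.77
tool shift [ 0.0004  0.0042 -0.0013]
```

drive_tool --moves '[{"translation": [0.0004,0.002,-0.0012],"yaw": 0},{"translation": [0,0.001,0],"yaw": 0},{"translation": [0,0.0007,0],"yaw": 0},{"translation": [0,0,0],"yaw": 0}]'

```text
time: 35.28
tool_pos: [0.53, 0.0175, 0.0925]
eef_rot: [0.022, -0.021, 0.707, -0.707]
contact_force: [-0.3, 0.3, -0.6]
gripper_width: 0.0485
```

drive_tool --moves '[{"translation": [0,0.0005,0],"yaw": 0},{"translation": [0,0,0],"yaw": 0}]'

```text
time: 35.52
tool_pos: [0.5302, 0.0175, 0.0925]
eef_rot: [-0.022, 0.021, -0.707, 0.707]
contact_force: [-1.8, -0.3, 5.0]
gripper_width: 0.0487
```

drive_tool --moves '[{"translation": [0,0,0],"yaw": 0},{"translation": [0,0,0],"yaw": 0},{"translation": [0,0,0],"yaw": 0},{"translation": [0,0,0],"yaw": 0}]' --gripper 0.085

```text
time: 36.02
tool_pos: [0.5299, 0.0174, 0.0919]
eef_rot: [0.021, -0.022, 0.707, -0.707]
contact_force: [0.2, 0.4, 0.2]
gripper_width: 0.0849
```

drive_tool --moves '[{"translation": [0,-0.01,0],"yaw": 0},{"translation": [0,-0.03,0],"yaw": 0},{"translation": [0,-0.04,0],"yaw": 0},{"translation": [0,-0.04,0],"yaw": 0},{"translation": [0,-0.02,-0.01],"yaw": 0},{"translation": [0.01,0,-0.035],"yaw": 0},{"translation": [0.015,0,-0.05],"yaw": 0},{"translation": [0.015,0,-0.05],"yaw": 0},{"translation": [0.015,0,-0.05],"yaw": 0},{"translation": [0.008,0,-0.035],"yaw": 0},{"translation": [0,0,-0.015],"yaw": 0},{"translation": [0,0,0],"yaw": 0},{"translation": [0,0,0],"yaw": 0}]'

```text
time: 37.65
tool_pos: [0.4531, 0.2564, 0.2318]
eef_rot: [-0.021, 0.021, -0.707, 0.707]
contact_force: [0.7, 0.1, 0.2]
gripper_width: 0.0853
```

```bash
python3 - <<'E'
from h import *
snap(9)
crop("scene9",290,70,160,150,5,"pics/s9.png")
crop("top9",165,130,180,130,4,"pics/t9.png")
plan([.4528,.2582,.0985])
E
```

```text
t 37.75 pos [0.4529 0.2565 0.2318] F [0.1023 0.4135 0.031 ] w 0.0848
R cols x,y,z [[-0.9983, -0.0581, 0.0001], [-0.0001, -0.0006, -1.0], [0.0581, -0.9983, 0.0006]] q7 -2.22
tool shift [ 0.      0.1333 -0.0018]
```

View pics/s9.png

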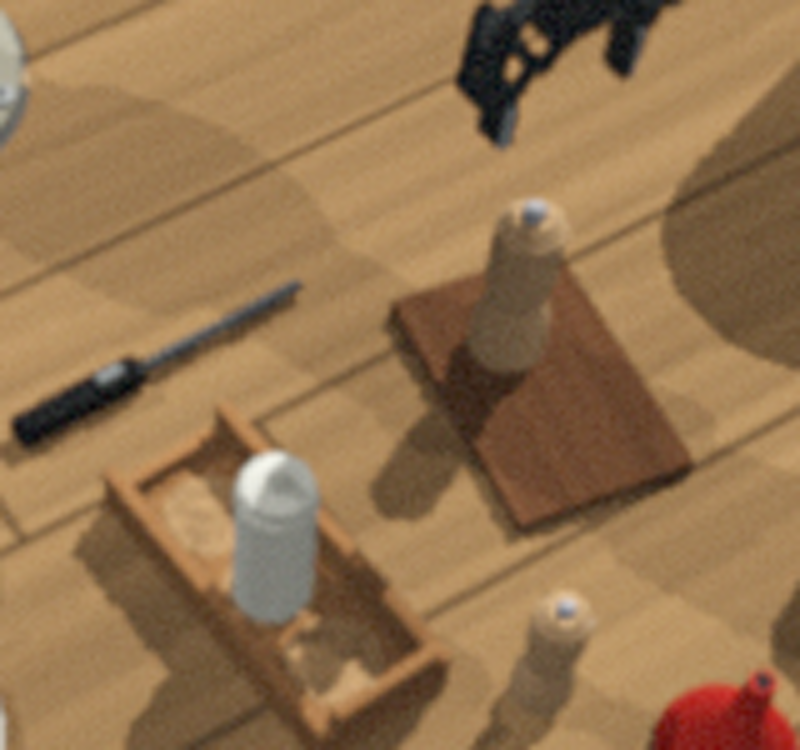

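The bottle is back upright at its old image position (shoulder about pixel (345,169), same as before). Now the mill.

drive_tool --moves '[{"translation": [0,0.015,-0.001],"yaw": 0},{"translation": [0,0.035,0],"yaw": 0},{"translation": [0,0.035,0],"yaw": 0},{"translation": [0,0.03,0],"yaw": 0},{"translation": [0,0.012,0],"yaw": 0},{"translation": [0,0.004,0],"yaw": 0},{"translation": [0,0,0],"yaw": 0},{"translation": [0,0,0],"yaw": 0}]'

```text
time: 38.75
tool_pos: [0.4527, 0.2595, 0.102]
eef_rot: [0.022, -0.021, 0.707, -0.707]
contact_force: [0.4, 0.5, -1.3]
gripper_width: 0.0852
```

```bash
python3 - <<'E'
from h import *
plan([.4528,.2582,.0985])
E
```

```text
t 38.75 pos [0.4527 0.2595 0.102 ] F [ 0.4221  0.5343 -1.3276] w 0.0852
R cols x,y,z [[-0.9982, -0.0607, -0.0017], [0.0017, 0.0008, -1.0], [0.0607, -0.9982, -0.0007]] q7 -2.306
tool shift [-0.      0.0035  0.0013]
```

drive_tool --moves '[{"translation": [0,0.0035,0.0013],"yaw": 0},{"translation": [0,0,0],"yaw": 0},{"translation": [0,0,0],"yaw": 0},{"translation": [0,0,0],"yaw": 0}]' --gripper 0.052

```text
time: 39.25
tool_pos: [0.4522, 0.2579, 0.0975]
eef_rot: [0.022, -0.021, 0.707, -0.707]
contact_force: [-0.1, 0.8, -0.9]
gripper_width: 0.0519
```

drive_tool --moves '[{"translation": [0,0,0],"yaw": 0},{"translation": [0,0,0],"yaw": 0},{"translation": [0,0,0],"yaw": 0},{"translation": [0,0,0],"yaw": 0}]' --gripper 0.03

```text
time: 39.75
tool_pos: [0.4524, 0.2582, 0.0978]
eef_rot: [0.022, -0.021, 0.707, -0.707]
contact_force: [-0.4, 1.4, 4.5]
gripper_width: 0.0454
```

drive_tool --moves '[{"translation": [0,-0.005,0],"yaw": 0},{"translation": [0,-0.015,0],"yaw": 0},{"translation": [0,-0.025,0],"yaw": 0},{"translation": [0,-0.025,0],"yaw": 0},{"translation": [0,-0.015,0],"yaw": 0},{"translation": [0,-0.005,0.01],"yaw": 0},{"translation": [0.001,0,0.03],"yaw": 0},{"translation": [0.001,0,0.045],"yaw": 0},{"translation": [0.001,0,0.045],"yaw": 0},{"translation": [0.001,0,0.045],"yaw": 0},{"translation": [0,0,0.04],"yaw": 0},{"translation": [0,0,0.022],"yaw": 0},{"translation": [0,0,0.01],"yaw": 0},{"translation": [0,0,0],"yaw": 0},{"translation": [0,0,0],"yaw": 0}]'

```text
time: 41.62
tool_pos: [0.463, 0.0123, 0.1873]
eef_rot: [0.022, -0.022, 0.707, -0.707]
contact_force: [-0.9, 1.1, -1.6]
gripper_width: 0.0452
```

```bash
python3 - <<'E'
from h import *
plan([.4637,.0115,.0938])
E
```

```text
t 41.62 pos [0.463  0.0123 0.1873] F [-0.8851  1.1307 -1.6253] w 0.0452
R cols x,y,z [[-0.998, -0.0625, 0.0002], [-0.0002, 0.0005, -1.0], [0.0625, -0.998, -0.0005]] q7 -1.654
tool shift [-0.0007  0.0935  0.0009]
```

drive_tool --moves '[{"translation": [-0.0005,0.01,0],"yaw": 0},{"translation": [0,0.02,0],"yaw": 0},{"translation": [0,0.025,0],"yaw": 0},{"translation": [0,0.02,0],"yaw": 0},{"translation": [0,0.01,0],"yaw": 0},{"translation": [0,0.004,0],"yaw": 0},{"translation": [0,0.001,0],"yaw": 0},{"translation": [0,0,0],"yaw": 0},{"translation": [0,0,0],"yaw": 0}]'

```text
time: 42.75
tool_pos: [0.464, 0.0111, 0.0979]
eef_rot: [-0.022, 0.021, -0.707, 0.707]
contact_force: [0.2, 0.1, -2.4]
gripper_width: 0.0456
```

```bash
python3 - <<'E'
from h import *
plan([.4637,.0115,.0938])
E
```

```text
t 42.75 pos [0.464  0.0111 0.0979] F [ 0.1576  0.1346 -2.3544] w 0.0456
R cols x,y,z [[-0.9982, -0.0607, -0.001], [0.001, -0.0001, -1.0], [0.0607, -0.9982, 0.0001]] q7 -1.717
tool shift [ 0.0003  0.0041 -0.0005]
```

drive_tool --moves '[{"translation": [0.0003,0.002,-0.0004],"yaw": 0},{"translation": [0,0.001,0],"yaw": 0},{"translation": [0,0.0007,0],"yaw": 0},{"translation": [0,0,0],"yaw": 0}]'

```text
time: 43.25
tool_pos: [0.4634, 0.0115, 0.0938]
eef_rot: [0.022, -0.021, 0.707, -0.707]
contact_force: [0.3, 0.0, -1.5]
gripper_width: 0.0457
```

drive_tool --moves '[{"translation": [0,0.0005,0],"yaw": 0},{"translation": [0,0,0],"yaw": 0}]'

```text
time: 43.5
tool_pos: [0.4636, 0.0115, 0.0937]
eef_rot: [-0.022, 0.021, -0.707, 0.707]
contact_force: [-1.9, 0.7, 4.9]
gripper_width: 0.0456
```

Contact; release, rise and swing clear of the top camera's view of the bay.

drive_tool --moves '[{"translation": [0,0,0],"yaw": 0},{"translation": [0,0,0],"yaw": 0},{"translation": [0,0,0],"yaw": 0},{"translation": [0,0,0],"yaw": 0}]' --gripper 0.085

```text
time: 44.0
tool_pos: [0.4633, 0.0115, 0.0932]
eef_rot: [0.022, -0.022, 0.707, -0.707]
contact_force: [-0.4, -0.0, -1.1]
gripper_width: 0.085
```

drive_tool --moves '[{"translation": [0,-0.01,0],"yaw": 0},{"translation": [0,-0.03,0],"yaw": 0},{"translation": [0,-0.045,0],"yaw": 0},{"translation": [0,-0.045,0],"yaw": 0},{"translation": [0,-0.03,-0.01],"yaw": 0},{"translation": [0,0,-0.03],"yaw": 0},{"translation": [0,0,-0.05],"yaw": 0},{"translation": [0,0,-0.06],"yaw": 0},{"translation": [0,0,-0.06],"yaw": 0},{"translation": [0,0,-0.06],"yaw": 0},{"translation": [0,0,-0.05],"yaw": 0},{"translation": [0,0,-0.03],"yaw": 0},{"translation": [0,0,0],"yaw": 0},{"translation": [0,0,0],"yaw": 0}]'

```text
time: 45.75
tool_pos: [0.4424, 0.3601, 0.2535]
eef_rot: [-0.021, 0.021, -0.707, 0.707]
contact_force: [0.0, -0.7, -0.2]
gripper_width: 0.0849
```

```bash
python3 - <<'E'
from h import *
snap(10)
cv2.imwrite("pics/s10.png",load("scene10")["image"]);cv2.imwrite("pics/t10.png",load("top10")["image"])
for n,(x,y,w,h) in (("top",(270,145,70,100)),("scene",(305,135,80,90))):
    a=load(n+"0")["image"][y:y+h,x:x+w];b=load(n+"10")["image"][y:y+h,x:x+w]
    k=5
    cv2.imwrite(f"pics/cmp_{n}.png",cv2.resize(np.hstack([a,b]),None,fx=k,fy=k,interpolation=cv2.INTER_CUBIC))
plan([.5,.35,.25])
E
```

```text
t 45.85 pos [0.4428 0.3594 0.2535] F [ 0.4796 -0.3632  0.1315] w 0.085
R cols x,y,z [[-0.9983, -0.0587, -0.0006], [0.0006, -0.0006, -1.0], [0.0587, -0.9983, 0.0006]] q7 -2.45
tool shift [-0.0565  0.0035  0.0128]
```

View pics/cmp_top.png

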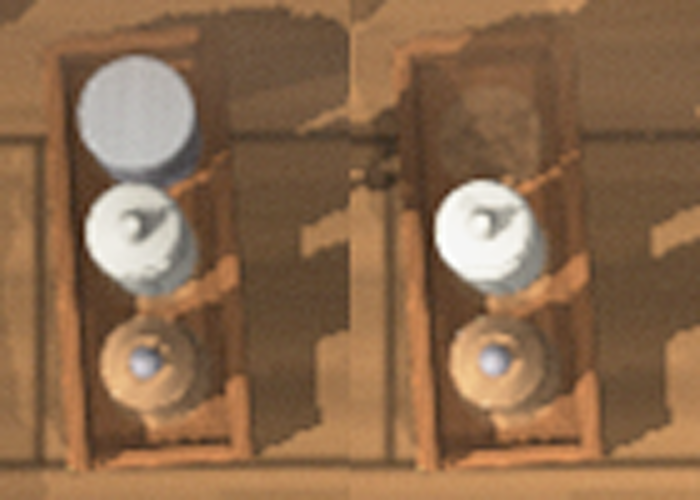

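View pics/cmp_scene.png

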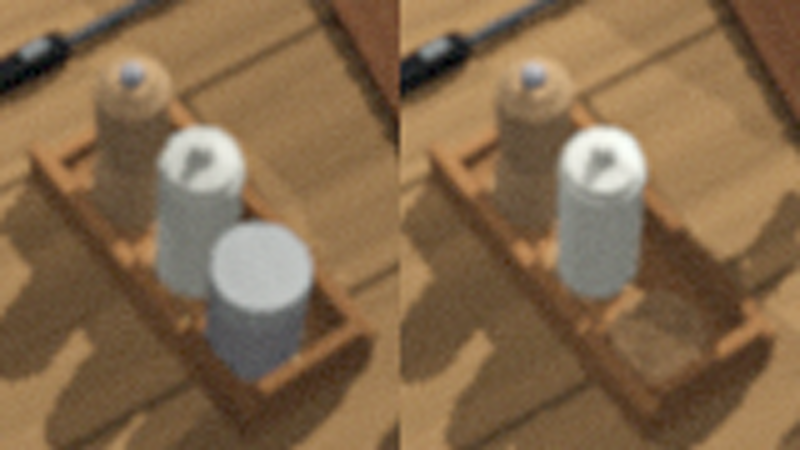

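View pics/t10.png

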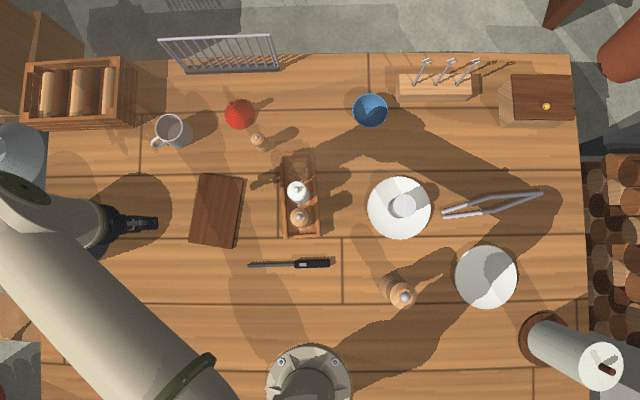

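In both views the mill and the bottle match the start pictures to within a pixel, under about 2 mm. The canister is upright mid-plate and nothing else has moved. Handing in.

```bash
python3 - <<'E'
from cell import *
print(hand_in())
E
```

```text
the job is handed in; nothing more can be done
None
```

The job is done and handed in at about 46 s of the 120 s allowed. I stood the mill and then the bottle on the board, and set the canister on the plate. I used the leftmost of the two look-alike plates. The bottle and then the mill went back to their starting spots.

My last checks before handing in, with the gripper open and clear of everything:

- **Canister:** it stands upright at (0.493, −0.255) m, about 1 mm from the measured plate centre. It touched down at about 5 N.
- **Mill and bottle:** both stand upright and match their starting positions in both camera views to within a pixel, under about 2 mm. The arm's own readings at release agree, at about 0.5 mm from the first grasps. The bottle's nozzle looked about 0.8 pixel off in the top view, which is within my reading error.
- **Everything else:** the other things on the shelf look unmoved, and force readings after each move stayed below about 6 N.

No check failed.

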